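# Hold the sanitising drawer home against its plunger

## Robot

A 6-joint arm with a two-finger parallel gripper is mounted at the origin on a cart in front of the work surface, level with it; the furniture and walls round the work are solid. World frame = base frame: x ahead of the robot, y to its left, z up, the work surface at z = 0. Lengths are in m, angles in rad, forces in N, time in s.
With the tool pointing down it reaches from about 0.25 to 0.725 m from the base axis. Payload 4 kg.
Tool frame: the origin (TCP) lies midway between the tips of the shut fingers; the grasp point (between the pads) lies 19 mm behind it; z points along the fingers, y is the direction in which the jaws open and shut (so a half turn about z gives the same grasp; the last joint's range is limited). The gripper opens to 85 mm and grips with 20 to 120 N. Pads are 22 mm wide; open, the fingers measure 114 mm over their backs; the gripper's body (76 mm by 85 mm) begins 54 mm behind the grasp point. The pads swing forward as they close: fully open they stand 13 mm farther back than shut.
Start: joints at [-1.322, 0.241, 0.005, 1.335, 0, 1.571], TCP at [0.123, -0.485, 0.199] pointing down, gripper open.
Joint ranges: [-2.72, 2.72], [-1.05, 1.87], [-1.09, 1.28], [-1.99, 2.15], [-1.42, 1.44], [-3.14, 3.14]. Speed limits (rad/s): [2.79, 2.79, 3.14, 3.14, 3.14, 3.14].

## Interface

Orientations are given as a unit quaternion [x, y, z, w].
In Python, from workcell import get_obs, camera, camera_model, job_done, masks_of gives the robot as it stands.
- The arm moves only by the tool jog_arm, never from a script. Its argument "deltas" is a list that holds one entry, the list of rows, each a list of 7 numbers: the shift along the tool's x, y, z in mm, then the turn, a rotation vector about the tool's x, y, z in degrees, then the finger opening in mm, from 0 to 85.4. A call has 1 to 5 rows; each row shifts and turns the pose as measured when the row begins, along the tool's axes as they then stand; what a row does not reach is not made up. A row lasts 1/10 s, in which the tool goes at most 50 mm and 8.59 degrees, less where a joint would pass 70% of its speed; a pose out of reach is approached as far as the arm can. A call with a gripper value outside its range is refused whole. The fingers move at their own pace and stop on an object; the grip force is fixed at half the most. Time passes only in rows, so rows that do not move let the fingers close. It gives the time, the measured TCP pose, the force and the opening at its end, in the units of the state.
- get_obs(): the state, without advancing time (a new reading comes with each control period).
- camera(name): name is "scene" or "side" or "wrist"; returns the picture (384x512x3 uint8, red, green, blue); there is no depth.
- camera_model(name): a dict with "fovy" (degrees; the focal length in pixels is half the picture's height over the tangent of half this angle, whatever the lens; pixels are square), "cx", "cy" (the principal point, pixels), "pose" (4x4, takes a point from camera to world coordinates); the wrist camera has in their place "T_tool_cam" (4x4, takes a point from camera to tool coordinates, whose origin is the TCP and whose axes are the flange's). Camera axes: x right, y down, z forward; pixel columns grow to the right and rows downward; lengths in m; the calibration is good to about 2 mm. A picture is of the moment at which its call begins: read the wrist's pose just before it. camera_model takes no time and is no camera call.
- job_done(): hands the job in, once; it reports no verdict.
Trained networks look in the newest picture that a camera, given by its name, has taken for a name from the list of things; names that differ only in an ending like _2 or _b are one class to them, and where a whole thing is asked for, a point or a joint stands for the part that bears it (a point fixed in the world has none). Each returns a list of dicts, best first, with "conf" (0 to 1); they miss things now and then, are a little off and sometimes report something else, mostly with a low value. They report only what shows in the picture. A call takes as long as a camera call. They do not tell look-alikes from the thing itself.
- masks_of(target, camera): "pixels" (384x512 bool, what is visible of it) and "at" ([column, row] in pixels, amid what is visible of it).
The state is a dict: "clock": time; "joint_pos": joint angles; "joint_vel": joint speeds; "tau": joint torques, N m; "eef_pos": TCP position; "tool_rot": TCP orientation; "ft_force": force on the tool from outside, world axes, zero at the start; "ft_torque": the same for the moment, N m; "grip_width": finger opening in m.
Only numpy, scipy, OpenCV 4.12 (cv2) and the standard library are available. Lean on these libraries where they do the work, as an engineer would, in place of code of your own. Each camera call takes 0.05 s, during which the arm holds its last target. There are 200 camera calls.

## Task

Stand the salt shaker upright in the open drawer of the grey sanitising cabinet, let go of it, then push the drawer shut against its sprung plunger until it is fully home at its stop, firmly but without ramming it. The cabinet works only while its drawer is held shut and the spring throws it open again, so keep pressing: finish with the arm still holding the drawer at its stop, the shaker standing inside. Leave the other things where they stand.

Things in the scene. Friction and masses are not known exactly. Their poses are not given: they have to be found in the camera images.
- salt_shaker: the salt shaker: clear round body 44 mm across up to 74 mm, then a domed grey top 34 mm across, 90 mm tall in all, about 0.1 kg, a little shorter and slimmer at the top than the three green-capped spice jars it stands in a group with on the left (centres 75 mm or more apart). Origin: centre of its underside, z up the shaker
- cabinet: the sanitising cabinet, a grey box 150 mm deep (x), 220 mm wide (y), 124 mm high, fixed on the worktop. Origin: centre of its underside; its -x axis points out of its front, the way the drawer opens. Its face, with the drawer's opening, lies at x = -75 mm in this frame
- drawer (a joint): how far the drawer is pulled out along the cabinet's -x, m: 0 = shut at its hard stop, 0.13 = right out; it starts 0.105 to 0.125 open. It slides with about 1 N of friction and stays where it is left, except in the last 20 mm, where the plunger pushes it out again
- tray (a point): centre of the floor of the drawer's tray; moves with the drawer, axes as the cabinet's, 13 mm above the worktop. The inside is 110 mm along x and 140 mm along y, its side and back walls are 30 mm high, with the drawer's front as fourth wall. The front is an upright grey panel 14 mm thick, 220 mm wide, from 6 to 118 mm above the worktop, its inner face 55 mm to -x of this point. Out of the cabinet by 0.1 m or more, the tray is open above
- press_pad (a point): centre of the outer face of a flat round black rubber pad, 48 mm across and 4 mm thick, in the middle of the drawer's front, 62 mm above the worktop and 73 mm to -x of the tray's centre; push here, along the cabinet's +x
- plunger (a joint): how far the sprung plunger is pressed in, m: 0 = free, 0.020 when the drawer is home. A steel pin 10 mm across that stands 20 mm out of the cabinet's face beside the opening (96 mm to +y, 70 mm above the worktop), behind the drawer's front. The spring pushes back with 5 N when first met, rising evenly to 10 N when the drawer is at its stop; there the force suddenly climbs. Keep the push below 50 N
- spice_a: one of three alike spice jars, glass with a broad flat green cap, 46 mm across and 106 mm tall, standing in a group of four with the salt shaker, in any order; a bystander. Origin: centre of its underside, z up
- spice_b: one of three alike spice jars, glass with a broad flat green cap, 46 mm across and 106 mm tall, standing in a group of four with the salt shaker, in any order; a bystander. Origin: centre of its underside, z up
- spice_c: one of three alike spice jars, glass with a broad flat green cap, 46 mm across and 106 mm tall, standing in a group of four with the salt shaker, in any order; a bystander. Origin: centre of its underside, z up
- mug: a green and white mug, 92 mm across without its handle, 93 mm tall, at the front on the right; a bystander. Origin: centre of its underside
- lemon: a lemon, 71 x 53 x 51 mm, left of the cabinet; a bystander. Origin: its underside
Not all that is in view belongs to the job. Leave any blue look-alike of the salt_shaker alone.

How it is judged:
On the way, in this order (a step that is already met when the one before it is completed fails the run):
1. the shaker stands upright and released on the floor of the open drawer's tray (x of salt_shaker in the frame of tray between -0.038 and 0.038 m and y of salt_shaker in the frame of tray between -0.053 and 0.053 m and z of salt_shaker in the frame of tray between -0.008 and 0.008 m and angle between salt_shaker's own z axis and vertical below 0.2 rad and contact force between salt_shaker and the arm below 0.1 N and contact force between salt_shaker and the fingers below 0.1 N and value of joint drawer above 0.06 m), for 0.2 s.
2. with the shaker in it, the drawer is home at its stop, the plunger pressed in (x of salt_shaker in the frame of tray between -0.038 and 0.038 m and y of salt_shaker in the frame of tray between -0.053 and 0.053 m and z of salt_shaker in the frame of tray between -0.008 and 0.008 m and angle between salt_shaker's own z axis and vertical below 0.2 rad and value of joint drawer below 0.003 m and value of joint plunger above 0.016 m), for 0.3 s.
At the end, for the whole second after the job is handed in: the arm still presses the drawer (5 N or more) and holds it within 3 mm of its stop, the plunger pressed in at least 16 mm, everything at rest; the shaker stands upright (within 0.2 rad) on the tray's floor, untouched by the arm (all of step 2 and contact force between any of the fingers, the arm and cabinet above 5 N and contact force between salt_shaker and the fingers below 0.1 N and contact force between salt_shaker and the arm below 0.1 N and linear speed of salt_shaker below 0.03 m/s and velocity of joint drawer between -0.01 and 0.01 m/s); the arm keeps its last pose, push and grip.
It fails at once if the drawer or cabinet is pushed with more than 50 N (contact force between any of the fingers, the arm and cabinet above 50 N).
It fails at once if a bystander is shifted more than 30 mm or knocked over (distance of any of spice_a, spice_b, spice_c, mug, lemon from where it was at the start of the episode above 0.03 m or angle between any of spice_a, spice_b, spice_c, mug's own z axis and vertical above 0.5 rad).
It also fails if it takes over 69 s, if anything falls off the work surface, if the arm or the gripper's body presses on something with over 40 N, if the wrist force passes 120 N, or if a joint passes its speed limit or range.

## Working session

There is one attempt and no reset: what is moved stays moved. The work goes in short steps, Python scripts to look and compute and a tool call to move; the robot and the scene stay as the last step left them, time stands still between calls to the robot, and variables do not carry over. Pictures are saved under pics/ and viewed, about 8 in all and at most 12, crops included, and the job is handed in when it is done.

Besides the shell and the picture viewer there is one more tool, called by a JSON object that holds its "name" and its "arguments". jog_arm: Moves the arm, as the interface text tells. Its arguments: {"type":"object","properties":{"deltas":{"type":"array"}},"required":["deltas"]}

```bash
mkdir -p pics; cat > h.py <<'E'
import numpy as np, cv2
from workcell import *
from scipy.spatial.transform import Rotation as R
def save(im,n): cv2.imwrite('pics/'+n,im[:,:,::-1])
def model(c,obs=None):
    m=camera_model(c); f=192/np.tan(np.radians(m['fovy'])/2)
    if 'pose' in m: P=np.array(m['pose'])
    else:
        T=np.eye(4);T[:3,:3]=R.from_quat(obs['tool_rot']).as_matrix();T[:3,3]=obs['eef_pos'];P=T@np.array(m['T_tool_cam'])
    return f,m['cx'],m['cy'],P
def ray(c,u,v,obs=None):
    f,cx,cy,P=model(c,obs); d=P[:3,:3]@np.array([(u-cx)/f,(v-cy)/f,1]); return P[:3,3],d
def atz(c,u,v,z,obs=None):
    o,d=ray(c,u,v,obs); return o+d*(z-o[2])/d[2]
def proj(c,p,obs=None):
    f,cx,cy,P=model(c,obs); q=np.linalg.inv(P)@np.r_[p,1]; return q[0]/q[2]*f+cx,q[1]/q[2]*f+cy
E
python3 - <<'E'
from h import *
a=camera('scene');b=camera('side')
save(np.hstack([a,b])[:,:],'a.png');im=cv2.imread('pics/a.png');cv2.imwrite('pics/a.png',cv2.resize(np.vstack([a,b])[:,:,::-1],None,fx=.78,fy=.78))
for c in('scene','side'):
    f,cx,cy,P=model(c);print(c,f,cx,cy,np.round(P,3).tolist())
    for t in('salt_shaker','spice_a','cabinet','drawer','press_pad','plunger','mug','lemon'):
        for r in masks_of(t,c):
            y,x=np.nonzero(r['pixels']);print(t,round(r['conf'],2),np.round(r['at']),x.min(),x.max(),y.min(),y.max())
print(get_obs())
E
```

```text
scene 442.35600425730735 259.4794808168407 191.3780896965593 [[0.799, 0.394, -0.455, 1.159], [0.601, -0.54, 0.589, -0.654], [-0.013, -0.744, -0.668, 0.931], [0.0, 0.0, 0.0, 1.0]]
salt_shaker 0.83 [319. 130.] 313 326 120 143
salt_shaker 0.74 [294. 126.] 289 299 115 139
salt_shaker 0.73 [294. 161.] 287 300 151 171
spice_a 0.85 [304. 137.] 297 313 124 158
spice_a 0.84 [262. 151.] 254 267 133 166
spice_a 0.6 [280. 139.] 276 289 122 152
cabinet 0.75 [268. 207.] 199 324 154 259
cabinet 0.52 [228. 198.] 199 257 154 227
drawer 0.85 [227. 195.] 199 257 154 226
press_pad 0.79 [226. 196.] 199 258 153 226
plunger 0.4 [332. 178.] 322 339 169 185
plunger 0.39 [280. 138.] 276 289 122 153
lemon 0.56 [332. 174.] 322 340 169 185
side 448.26944296845267 252.1739147294756 194.5325493601592 [[0.991, 0.085, -0.104, 0.733], [0.134, -0.632, 0.763, -1.023], [-0.001, -0.77, -0.638, 1.011], [0.0, 0.0, 0.0, 1.0]]
salt_shaker 0.66 [253. 167.] 250 259 155 177
salt_shaker 0.44 [259. 129.] 253 260 125 133
salt_shaker 0.39 [228. 132.] 228 236 128 135
spice_a 0.7 [251. 147.] 246 258 133 161
spice_a 0.7 [230. 147.] 22
[... 296 characters left out ...]
'clock': 0.9, 'joint_pos': array([-1.32201823e+00,  2.40589949e-01,  5.03011557e-03,  1.33520429e+00,
        2.74616912e-05,  1.57079735e+00]), 'joint_vel': array([-1.15489974e-03,  1.66455968e-04, -1.35806268e-03, -4.93979074e-05,
       -1.06189692e-03, -6.40797207e-04]), 'tau': array([ 2.65702715e-05, -3.72190368e+01,  2.52694988e+01,  9.44314706e-04,
       -1.29808627e-04,  2.02376505e-06]), 'eef_pos': array([ 0.12312223, -0.4846179 ,  0.19862301]), 'tool_rot': array([9.92273715e-01, 1.24068021e-01, 1.56221559e-05, 1.42711441e-05]), 'ft_force': array([-0.1822926 , -0.37288881,  0.56355274]), 'ft_torque': array([-0.00979406,  0.00325953, -0.02191252]), 'grip_width': 0.08528123389149894}
```

View crop.

```bash
python3 - <<'E'
from h import *
a=camera('scene');b=camera('side')
A=cv2.resize(a[95:275,180:380],(800,720),interpolation=2)[:,:];B=b[110:320,140:320]
out=np.hstack([cv2.resize(a[95:275,185:350],(440,480),interpolation=2),cv2.resize(b[110:320,150:310],(360,480),interpolation=2)])
save(out,'b.png')
for c,l in(('scene',[('shk1',319,130),('shk2',294,126),('shk3',294,161)]),('side',[('s1',253,167),('s2',259,129),('s3',228,132)])):
  for n,u,v in l: print(c,n,atz(c,u,v,.045).round(3))
for c,l in(('scene',[(304,137),(262,151),(280,139)]),('side',[(251,147),(230,147),(223,165)])):
  for u,v in l: print(c,'spice',atz(c,u,v,.053).round(3))
E
```

```text
scene shk1 [0.53  0.511 0.045]
scene shk2 [0.445 0.48  0.045]
scene shk3 [0.558 0.311 0.045]
side s1 [0.558 0.288 0.045]
side s2 [0.548 0.553 0.045]
side s3 [0.426 0.513 0.045]
scene spice [0.517 0.434 0.053]
scene spice [0.448 0.285 0.053]
scene spice [0.457 0.376 0.053]
side spice [0.535 0.405 0.053]
side spice [0.455 0.394 0.053]
side spice [0.45  0.275 0.053]
```

View pics/b.png

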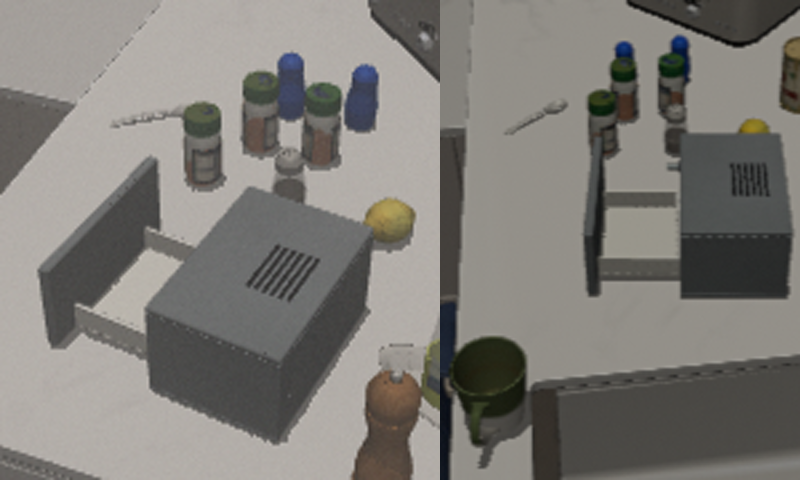

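View pics/a.png

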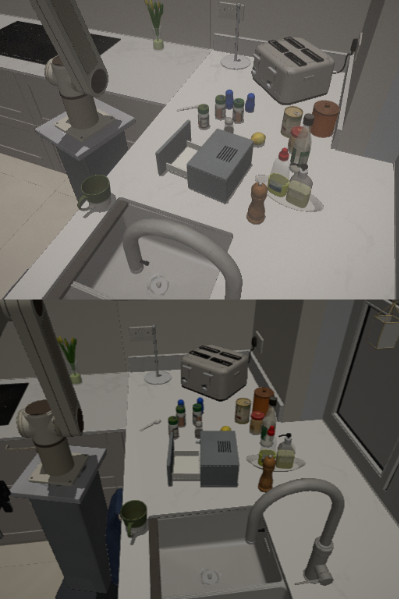

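```bash
python3 - <<'E'
from h import *
from scipy.optimize import least_squares
S={'scene':{'fl':(278.7,165.5),'bl':(324.5,181.3),'fr':(241.2,211.2),'br':(290,230),'dl':(242.4,154.3),'dr':(200.7,196.3)},
'side':{'fl':(257.1,168.2),'bl':(300.7,168.2),'fr':(257.1,211.9),'br':(305.6,212.8)}}
L=lambda d:{'fl':(-.075,.11,.124),'bl':(.075,.11,.124),'fr':(-.075,-.11,.124),'br':(.075,-.11,.124),'dl':(-.089-d,.11,.118),'dr':(-.089-d,-.11,.118)}
def res(p):
    r=[]
    for c in S:
        for k,uv in S[c].items():
            q=np.array(L(p[3])[k]);cs,sn=np.cos(p[2]),np.sin(p[2])
            w=[p[0]+cs*q[0]-sn*q[1],p[1]+sn*q[0]+cs*q[1],q[2]]
            r+=list(np.array(proj(c,w))-uv)
    return np.array(r)
s=least_squares(res,[.62,.1,0,.11],loss='soft_l1');p=s.x;print(p,res(p).round(1))
cs,sn=np.cos(p[2]),np.sin(p[2])
for n,q in(('tray',(-.02-p[3],0)),('pad',(-.093-p[3],0)),('padshut',(-.093,0)),('corner fl',(-.075,.11)),('bl',(.075,.11))):
    print(n,p[0]+cs*q[0]-sn*q[1],p[1]+sn*q[0]+cs*q[1])
E
```

```text
[0.67266988 0.0817921  0.12253172 0.10884908] [-0.4 -0.4  1.2 -0.  -2.8 -0.  -0.1  1.9  0.2  0.1 -0.5  1.  -0.4 -1.1
  0.8 -0.8 -0.8 -1.1  1.3 -1.6]
tray 0.5447868657605888 0.06604347589839947
pad 0.472334192266202 0.05712102648605903
padshut 0.5803671633230179 0.07042514174681551
corner fl 0.5847874193167373 0.1818004591961947
bl 0.7336627758120526 0.20013425935853804
```

{"name": "jog_arm", "arguments": {"deltas": [[[0, 0, -20, 0, 0, 7.2, 85], [28, -41, -6, 0, 0, 0, 85], [28, -41, -6, 0, 0, 0, 85], [28, -41, -6, 0, 0, 0, 85], [28, -41, -6, 0, 0, 0, 85]]]}}

```text
clock: 1.5
eef_pos: [0.2146, -0.3109, 0.2416]
tool_rot: [0.999, 0.053, 0.0, -0.001]
ft_force: [1.1, -0.4, 0.2]
grip_width: 0.0848
```

```bash
python3 -c "
from h import *
print(camera_model('wrist'))"
```

```text
{'fovy': 59.06173481732556, 'cx': 253.7966370713245, 'cy': 196.51608803555965, 'T_tool_cam': array([[ 6.56821817e-04, -9.44612886e-01, -3.28186021e-01,
         8.46427618e-02],
       [ 9.99999705e-01,  4.89415523e-04,  5.92692561e-04,
        -5.78430275e-04],
       [-3.99245698e-04, -3.28186313e-01,  9.44612928e-01,
        -1.75885581e-01],
       [ 0.00000000e+00,  0.00000000e+00,  0.00000000e+00,
         1.00000000e+00]])}
```

{"name": "jog_arm", "arguments": {"deltas": [[[32, -41, -3, 0, 0, 0, 85], [32, -41, -3, 0, 0, 0, 85], [32, -41, -3, 0, 0, 0, 85], [32, -41, -3, 0, 0, 0, 85], [32, -41, -3, 0, 0, 0, 85]]]}}

```text
clock: 2.0
eef_pos: [0.3456, -0.0981, 0.2584]
tool_rot: [0.999, 0.051, 0.004, 0.002]
ft_force: [1.8, -1.4, 0.6]
grip_width: 0.0851
```

{"name": "jog_arm", "arguments": {"deltas": [[[32, -41, -3, 0, 0, 0, 85], [32, -41, -3, 0, 0, 0, 85], [32, -41, -3, 0, 0, 0, 85], [32, -41, -3, 0, 0, 0, 85], [32, -41, -3, 0, 0, 0, 85]]]}}

```text
clock: 2.5
eef_pos: [0.4792, 0.0835, 0.2752]
tool_rot: [0.997, 0.079, 0.005, -0.012]
ft_force: [0.4, -0.5, 0.1]
grip_width: 0.085
```

{"name": "jog_arm", "arguments": {"deltas": [[[22, -30, 0, 0, 0, 0, 85], [15, -20, 0, 0, 0, 0, 85], [0, 0, 0, 0, 0, 0, 60], [0, 0, 0, 0, 0, 0, 60]]]}}

```text
clock: 2.9
eef_pos: [0.5155, 0.12, 0.2756]
tool_rot: [0.995, 0.101, 0.004, -0.022]
ft_force: [0.0, -0.3, 0.9]
grip_width: 0.06
```

```bash
python3 - <<'E'
from h import *
o=get_obs();w=camera('wrist');save(cv2.resize(w,(800,600),interpolation=2),'c.png')
print(o['eef_pos'],o['tool_rot'])
for t,h in(('salt_shaker',.045),('spice_a',.106),('cabinet',.124),('press_pad',.118),('lemon',.025)):
    for r in masks_of(t,'wrist'):
        y,x=np.nonzero(r['pixels']);print(t,round(r['conf'],2),np.round(r['at']),x.min(),x.max(),y.min(),y.max(),atz('wrist',*r['at'],h,o).round(3))
E
```

```text
[0.51552275 0.11995058 0.27561655] [ 0.99463257  0.10103574  0.00356482 -0.02202566]
salt_shaker 0.65 [112.  85.] 89 143 65 102 [0.559 0.308 0.045]
spice_a 0.9 [30. 84.] 0 64 62 107 [0.549 0.363 0.106]
spice_a 0.86 [ 35. 151.] 0 80 131 183 [0.481 0.358 0.106]
spice_a 0.58 [117. 188.] 80 150 159 217 [0.458 0.269 0.106]
cabinet 0.66 [26. 85.] 0 65 62 108 [0.55  0.354 0.124]
cabinet 0.59 [320.  84.] 204 469 0 232 [0.606 0.084 0.124]
```

View pics/c.png

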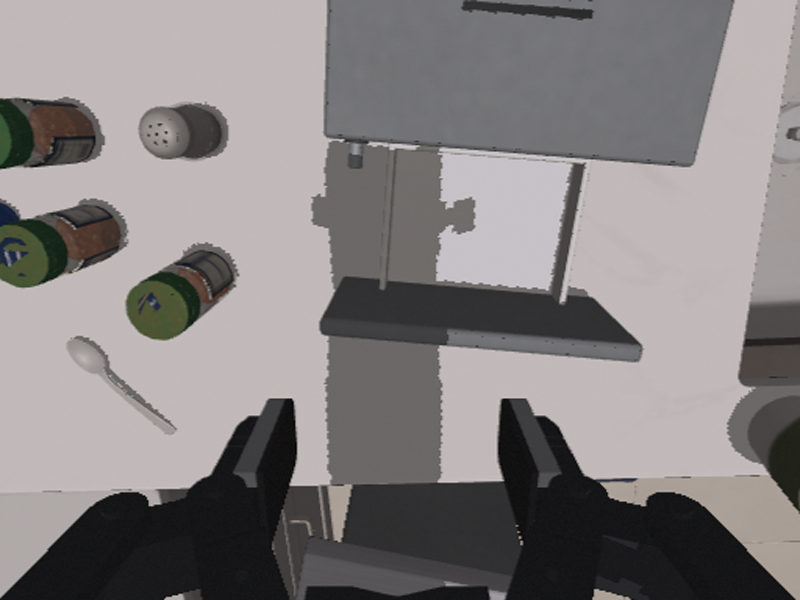

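```bash
cat > plan.py <<'E'
from h import *
def go(target,yaw,o=None):
    "tool-axes shift mm and turn deg to reach target with tool down at yaw (deg)"
    o=o or get_obs(); M=R.from_quat(o['tool_rot'])
    G=R.from_euler('z',yaw,degrees=True)*R.from_quat([1,0,0,0])
    return (M.inv().apply(np.array(target)-o['eef_pos'])*1000).round(1),np.degrees((M.inv()*G).as_rotvec()).round(2)
E
python3 - <<'E'
from plan import *
o=get_obs();k=1.5625
g=lambda u,v,z:atz('wrist',u/k,v/k,z,o).round(4)
print('dome',g(163,132,.086),'base right edge',g(219,132,.012))
fl,fr=g(327,137,.124),g(694,164,.124);print('cab front',fl,fr,np.linalg.norm(fl-fr),np.degrees(np.arctan2(-(fl-fr)[0],(fl-fr)[1])))
il,ir,ol,orr=g(320,322,.118),g(640,345,.118),g(322,335,.118),g(640,360,.118);print('panel inner',il,ir,np.linalg.norm(il-ir),'outer',ol,orr,np.degrees(np.arctan2(-(il-ir)[0],(il-ir)[1])))
for r in masks_of('salt_shaker','wrist'):
    y,x=np.nonzero(r['pixels']);print('sh left',atz('wrist',x.min(),85,.08,o),'right',atz('wrist',x.max(),85,.01,o),atz('wrist',120,y.min(),.05,o),atz('wrist',120,y.max(),.05,o))
print(go((.556,.30,.18),7))
E
```

```text
dome [0.5621 0.298  0.086 ] base right edge [0.5642 0.2871 0.012 ]
cab front [0.5829 0.1827 0.124 ] [ 0.6117 -0.0324  0.124 ] 0.2170194691726989 7.626046916837938
panel inner [0.4636 0.1693 0.118 ] [ 0.4941 -0.0442  0.118 ] 0.21566756826189704 outer [0.4545 0.1665 0.118 ] [ 0.4837 -0.0479  0.118 ] 8.13010235415597
sh left [0.5576435  0.31703537 0.08      ] right [0.56413815 0.28422236 0.01      ] [0.5833256  0.29813794 0.05      ] [0.54280313 0.29504742 0.05      ]
(array([  74.5, -164.4,  104.7]), array([-2.52, -0.66,  4.54]))
```

{"name": "jog_arm", "arguments": {"deltas": [[[15, -35, 15, -2.5, -0.7, 4, 70], [15, -35, 15, 0, 0, 0, 70], [15, -35, 15, 0, 0, 0, 70], [15, -35, 15, 0, 0, 0, 70], [14, -25, 12, 0, 0, 0, 70]]]}}

```text
clock: 3.75
eef_pos: [0.5748, 0.2014, 0.2167]
tool_rot: [0.988, 0.146, -0.003, -0.041]
ft_force: [0.0, -0.6, 0.2]
grip_width: 0.0699
```

{"name": "jog_arm", "arguments": {"deltas": [[[0, 0, 0, 0, 0, 0, 70], [0, 0, 0, 0, 0, 0, 70]]]}}

```text
clock: 3.95
eef_pos: [0.5743, 0.2021, 0.2145]
tool_rot: [0.988, 0.146, -0.005, -0.041]
ft_force: [0.6, -0.4, 0.5]
grip_width: 0.0698
```

```bash
python3 - <<'E'
from plan import *
o=get_obs();w=camera('wrist');save(cv2.resize(w,(800,600),interpolation=2),'d.png')
print(o['eef_pos'])
for t,h in(('salt_shaker',.045),('spice_a',.106)):
    for r in masks_of(t,'wrist'):
        y,x=np.nonzero(r['pixels']);print(t,round(r['conf'],2),np.round(r['at']),x.min(),x.max(),y.min(),y.max(),atz('wrist',*r['at'],h,o).round(3))
print(go((.562,.301,.18),7.5))
E
```

```text
[0.57429664 0.2021406  0.21450939]
salt_shaker 0.92 [  8. 109.] 0 26 89 127 [0.547 0.481 0.045]
salt_shaker 0.88 [170. 146.] 146 198 125 171 [0.562 0.305 0.045]
spice_a 0.93 [161. 248.] 124 192 217 286 [0.48  0.277 0.106]
spice_a 0.89 [ 60. 139.] 9 111 113 172 [0.555 0.386 0.106]
spice_a 0.84 [ 71. 213.] 29 120 179 251 [0.487 0.368 0.106]
(array([ 16.6, -95.3,  43.4]), array([-4.76,  0.17,  9.29]))
```

View pics/d.png

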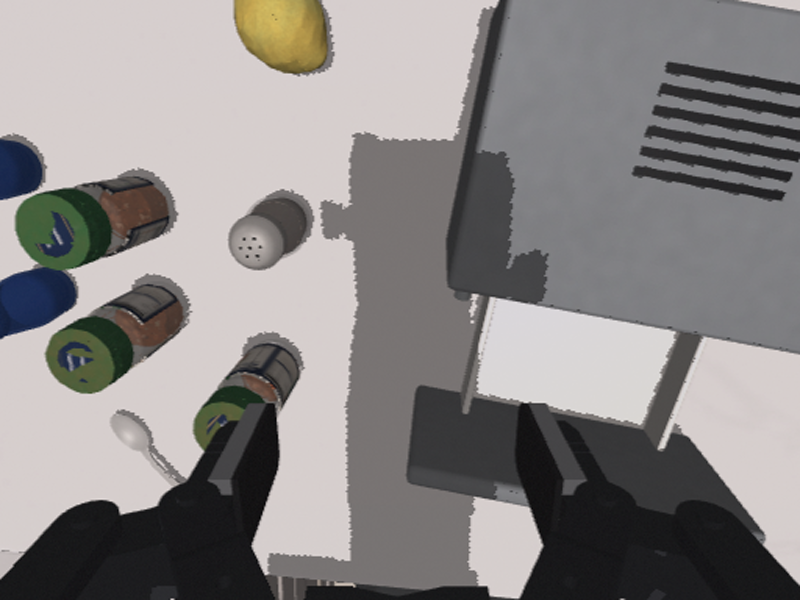

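{"name": "jog_arm", "arguments": {"deltas": [[[5, -30, 8, -4.7, 0, 5, 70], [4, -25, 8, 0, 0, 4, 70], [0, 0, 0, 0, 0, 0, 70]]]}}

```text
clock: 4.4
eef_pos: [0.5883, 0.1832, 0.2055]
tool_rot: [0.991, 0.133, -0.005, -0.032]
ft_force: [-0.5, -0.7, -1.2]
grip_width: 0.0698
```

```bash
python3 - <<'E'
from plan import *
o=dict(eef_pos=np.array([.57429664,.2021406,.21450939]),tool_rot=[.988,.146,-.005,-.041])
k=1.5625;g=lambda u,v,z:atz('wrist',u/k,v/k,z,o).round(4)
print('dome',g(256,241,.084),'base far',g(306,215,.01),'jars',g(228,418,.106),g(88,353,.106),g(63,228,.106))
print(get_obs()['eef_pos'],go((.562,.302,.18),7.5))
E
```

```text
dome [0.5637 0.2993 0.084 ] base far [0.571  0.2885 0.01  ] jars [0.4532 0.2871 0.106 ] [0.4686 0.3803 0.106 ] [0.5433 0.4023 0.106 ]
[0.58832232 0.18317153 0.20548569] (array([   6. , -119.7,   33.3]), array([-3.71,  0.31,  7.82]))
```

```bash
python3 - <<'E'
from plan import *
o=get_obs();print(o['joint_pos'].round(3),o['joint_vel'].round(3))
E
```

```text
[0.266 0.477 0.363 1.458 0.065 3.141] [ 0.009 -0.026  0.012  0.013  0.005  0.   ]
```

{"name": "jog_arm", "arguments": {"deltas": [[[0, 0, 0, 0, 0, -8.5, 70], [0, 0, 0, 0, 0, -8.5, 70], [0, 0, 0, 0, 0, -8.5, 70], [0, 0, 0, 0, 0, -8.5, 70], [0, 0, 0, 0, 0, -8.5, 70]]]}}

```text
clock: 4.9
eef_pos: [0.5877, 0.1814, 0.2077]
tool_rot: [0.872, 0.488, 0.009, -0.034]
ft_force: [-0.3, 0.5, -0.3]
grip_width: 0.0701
```

{"name": "jog_arm", "arguments": {"deltas": [[[0, 0, 0, 0, 0, -8.5, 70], [0, 0, 0, 0, 0, -8.5, 70], [0, 0, 0, 0, 0, -8.5, 70], [0, 0, 0, 0, 0, -8.5, 70], [0, 0, 0, 0, 0, -8.5, 70]]]}}

```text
clock: 5.4
eef_pos: [0.5869, 0.1804, 0.2103]
tool_rot: [0.632, 0.774, 0.024, -0.03]
ft_force: [-0.9, -0.3, 0.5]
grip_width: 0.07
```

{"name": "jog_arm", "arguments": {"deltas": [[[0, 0, 0, 0, 0, -8.5, 70], [0, 0, 0, 0, 0, -8.5, 70], [0, 0, 0, 0, 0, -8.5, 70], [0, 0, 0, 0, 0, -8.5, 70], [0, 0, 0, 0, 0, -8.5, 70]]]}}

```text
clock: 5.9
eef_pos: [0.5861, 0.1795, 0.213]
tool_rot: [0.305, 0.951, 0.036, -0.019]
ft_force: [0.0, -0.2, -0.6]
grip_width: 0.0699
```

{"name": "jog_arm", "arguments": {"deltas": [[[0, 0, 0, 0, 0, -8.5, 70], [0, 0, 0, 0, 0, -8.5, 70], [0, 0, 0, 0, 0, -8.5, 70], [0, 0, 0, 0, 0, -8.5, 70], [0, 0, 0, 0, 0, -8.5, 70]]]}}

```text
clock: 6.4
eef_pos: [0.5852, 0.1785, 0.2157]
tool_rot: [-0.064, 0.997, 0.043, -0.004]
ft_force: [0.9, 0.3, -0.2]
grip_width: 0.0698
```

```bash
python3 - <<'E'
from plan import *
o=get_obs();print(o['eef_pos'],o['joint_pos'].round(3));print(go((.563,.3015,.18),187.5))
E
```

```text
[0.58518436 0.17852721 0.21572335] [0.249 0.457 0.356 1.462 0.087 0.12 ]
(array([  6.1, 121.2,  46.5]), array([ 4.99, -0.14, -0.1 ]))
```

{"name": "jog_arm", "arguments": {"deltas": [[[0, 0, 0, 5, 0, 0, 70], [0, 30, 6, 0, 0, 0, 70], [0, 30, 6, 0, 0, 0, 70], [3, 30, 6, 0, 0, 0, 70], [3, 25, 6, 0, 0, 0, 70]]]}}

```text
clock: 6.9
eef_pos: [0.5659, 0.2901, 0.1951]
tool_rot: [-0.06, 0.998, 0.001, 0.001]
ft_force: [0.4, -0.0, 0.5]
grip_width: 0.0698
```

{"name": "jog_arm", "arguments": {"deltas": [[[0, 0, 0, 0, 0, 0, 66]]]}}

```text
clock: 7.0
eef_pos: [0.5642, 0.2928, 0.1943]
tool_rot: [-0.061, 0.998, 0.002, 0.0]
ft_force: [-1.2, -0.3, 0.6]
grip_width: 0.0662
```

```bash
python3 - <<'E'
from plan import *
o=get_obs();w=camera('wrist');save(cv2.resize(w,(640,480),interpolation=2),'e.png')
print(o['eef_pos'],o['joint_pos'].round(3));print(go((.563,.3015,.15),187.5))
for r in masks_of('salt_shaker','wrist'):
        y,x=np.nonzero(r['pixels']);print(round(r['conf'],2),np.round(r['at']),x.min(),x.max(),y.min(),y.max(),atz('wrist',*r['at'],.05,o).round(3))
print(proj('wrist',(.563,.3015,.086),o),proj('wrist',(.563,.3015,0),o))
E
```

```text
[0.56418914 0.29284895 0.19426135] [0.477 0.52  0.406 1.454 0.003 0.354]
(array([ 0.7, 10.1, 44.9]), array([ 0.15,  0.08, -0.52]))
0.96 [469.  70.] 426 511 43 92 [0.449 0.472 0.05 ]
0.75 [262. 168.] 242 284 142 194 [0.561 0.301 0.05 ]
0.56 [471. 170.] 433 511 143 199 [0.537 0.504 0.05 ]
0.17 [274. 272.] 245 297 247 294 [0.674 0.33  0.05 ]
(np.float64(262.76479157563995), np.float64(181.2883818465042)) (np.float64(260.60344921808394), np.float64(159.1387258435583))
```

View pics/e.png

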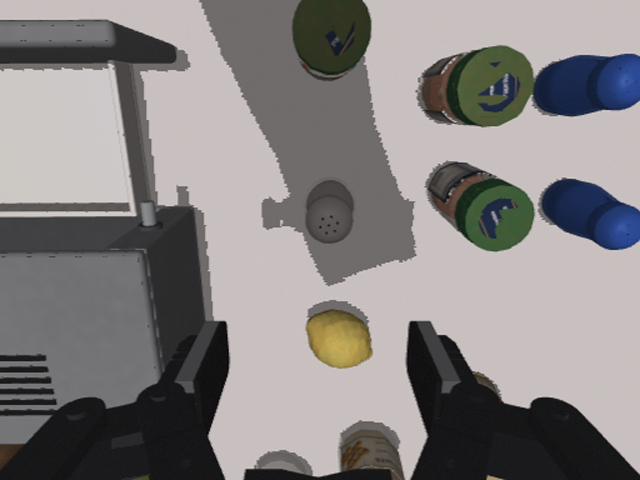

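{"name": "jog_arm", "arguments": {"deltas": [[[3, 9, 30, 0, 0, 0, 68], [0, 0, 30, 0, 0, 0, 68], [0, 0, 30, 0, 0, 0, 68], [0, 0, 20, 0, 0, 0, 68], [0, 0, 0, 0, 0, 0, 68]]]}}

```text
clock: 7.6
eef_pos: [0.5664, 0.2942, 0.0876]
tool_rot: [-0.056, 0.998, 0.003, 0.005]
ft_force: [-0.7, -0.1, -0.3]
grip_width: 0.0683
```

```bash
python3 - <<'E'
from plan import *
print(go((.561,.301,.042),187.5))
E
```

```text
(array([ 5.1,  7.1, 45.6]), array([ 0.32,  0.62, -1.13]))
```

{"name": "jog_arm", "arguments": {"deltas": [[[5, 7, 0, 0, 0.6, -1, 68], [0, 0, 0, 0, 0, 0, 68], [1, 1, 25, 0, 0, 0, 68], [1, 0, 20, 0, 0, 0, 68], [0, 0, 0, 0, 0, 0, 68]]]}}

```text
clock: 8.1
eef_pos: [0.5643, 0.3026, 0.0508]
tool_rot: [-0.063, 0.998, 0.006, 0.006]
ft_force: [-0.4, 0.2, 0.1]
grip_width: 0.0682
```

```bash
python3 - <<'E'
from plan import *
print(go((.561,.301,.042),187.5))
E
```

```text
(array([ 3.6, -1.3,  8.7]), array([ 0.63,  0.73, -0.25]))
```

{"name": "jog_arm", "arguments": {"deltas": [[[5, -1, 10, 0.6, 0.7, 0, 68], [0, 0, 0, 0, 0, 0, 45], [0, 0, 0, 0, 0, 0, 30], [0, 0, 0, 0, 0, 0, 30], [0, 0, 0, 0, 0, 0, 30]]]}}

```text
clock: 8.6
eef_pos: [0.5627, 0.3028, 0.046]
tool_rot: [-0.063, 0.998, 0.002, 0.004]
ft_force: [0.4, 0.5, -1.5]
grip_width: 0.0306
```

{"name": "jog_arm", "arguments": {"deltas": [[[0, 0, 0, 0, 0, 0, 30], [0, 0, 0, 0, 0, 0, 30]]]}}

```text
clock: 8.8
eef_pos: [0.5629, 0.3029, 0.0465]
tool_rot: [-0.063, 0.998, 0.002, 0.004]
ft_force: [-0.1, 0.8, -1.0]
grip_width: 0.0301
```

```bash
python3 - <<'E'
from plan import *
o=get_obs();w=camera('wrist');b=camera('side')
save(np.hstack([cv2.resize(w[:,:],(512,384)),cv2.resize(b[120:200,210:270],(288,384),interpolation=2)]),'f.png')
for r in masks_of('salt_shaker','wrist'):
        y,x=np.nonzero(r['pixels']);print(round(r['conf'],2),np.round(r['at']),x.min(),x.max(),y.min(),y.max(),atz('wrist',*r['at'],.05,o).round(3))
print(proj('wrist',(.562,.302,.086),o))
E
```

```text
0.69 [256. 240.] 220 290 183 295 [0.563 0.304 0.05 ]
(np.float64(251.1055518537046), np.float64(271.8361097209196))
```

View pics/f.png

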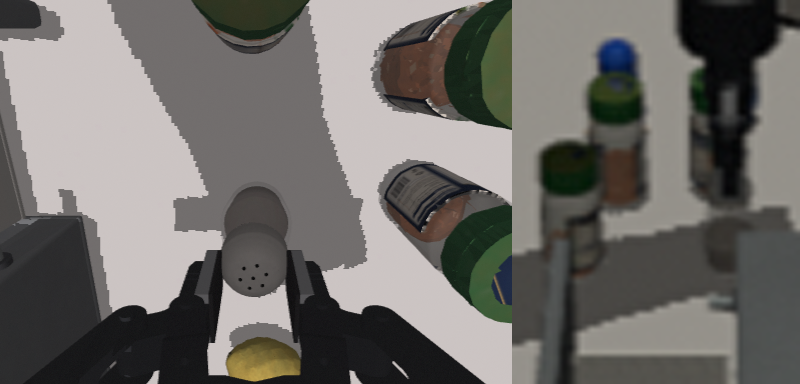

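```bash
python3 - <<'E'
from plan import *
o=get_obs();M=R.from_quat(o['tool_rot'])
for q in([0,0,0],[0,.015,0],[0,-.015,0],[.011,.015,-.008],[-.011,.015,-.008],[.011,.015,-.03],[.011,-.015,-.03]):
    print(q,np.round(proj('wrist',o['eef_pos']+M.apply(q),o)))
for c in [(.562,.302),(.556,.302)]:
  for z,r in((0,.022),(.074,.022),(.084,.017)):
    print(c,z,[np.round(proj('wrist',(c[0]+a*r,c[1]+b*r,z),o)).tolist() for a,b in((-1,0),(1,0),(0,-1),(0,1))])
E
```

```text
[0, 0, 0] [253. 236.]
[0, 0.015, 0] [279. 236.]
[0, -0.015, 0] [227. 236.]
[0.011, 0.015, -0.008] [281. 224.]
[-0.011, 0.015, -0.008] [280. 260.]
[0.011, 0.015, -0.03] [284. 242.]
[0.011, -0.015, -0.03] [221. 242.]
(0.562, 0.302) 0 [[256.0, 175.0], [248.0, 233.0], [220.0, 201.0], [283.0, 209.0]]
(0.562, 0.302) 0.074 [[257.0, 218.0], [246.0, 296.0], [207.0, 254.0], [295.0, 264.0]]
(0.562, 0.302) 0.084 [[256.0, 237.0], [247.0, 300.0], [215.0, 266.0], [287.0, 274.0]]
(0.556, 0.302) 0 [[257.0, 167.0], [249.0, 226.0], [221.0, 193.0], [284.0, 201.0]]
(0.556, 0.302) 0.074 [[259.0, 207.0], [247.0, 286.0], [208.0, 243.0], [297.0, 253.0]]
(0.556, 0.302) 0.084 [[258.0, 225.0], [248.0, 290.0], [216.0, 255.0], [289.0, 263.0]]
```

{"name": "jog_arm", "arguments": {"deltas": [[[0, 0, 0, 0, 0, 0, 20], [0, 0, 0, 0, 0, 0, 20]]]}}

```text
clock: 9.15
eef_pos: [0.5627, 0.3027, 0.0461]
tool_rot: [-0.063, 0.998, 0.002, 0.004]
ft_force: [0.1, 0.6, -0.8]
grip_width: 0.0271
```

{"name": "jog_arm", "arguments": {"deltas": [[[0, 0, 0, 0, 0, 0, 5], [0, 0, -10, 0, 0, 0, 5], [0, 0, -20, 0, 0, 0, 5], [0, 0, -30, 0, 0, 0, 5], [0, 0, 0, 0, 0, 0, 5]]]}}

```text
clock: 9.65
eef_pos: [0.5616, 0.3022, 0.1087]
tool_rot: [-0.063, 0.998, 0.001, 0.003]
ft_force: [-0.6, 1.4, 0.1]
grip_width: 0.0272
```

```bash
python3 - <<'E'
from plan import *
o=get_obs();w=camera('wrist');b=camera('side')
save(np.hstack([cv2.resize(w[:,:],(512,384)),cv2.resize(b[100:180,220:280],(288,384),interpolation=2)]),'g.png')
for r in masks_of('salt_shaker','wrist'):
        y,x=np.nonzero(r['pixels']);print(round(r['conf'],2),np.round(r['at']),x.min(),x.max(),y.min(),y.max())
E
```

```text
0.73 [498.  76.] 481 511 38 100
0.63 [254. 239.] 220 291 182 296
0.62 [494. 187.] 471 511 163 223
```

View pics/g.png

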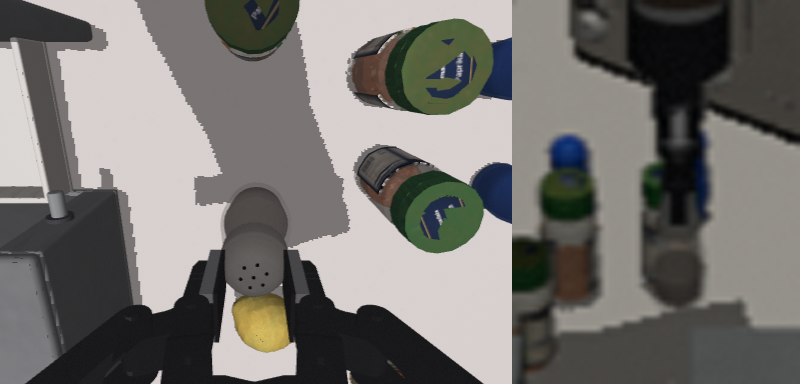

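{"name": "jog_arm", "arguments": {"deltas": [[[0, 0, -25, 0, 0, 0, 5], [0, 0, -30, 0, 0, 0, 5], [0, 0, -30, 0, 0, 0, 5], [0, -5, -15, 0, 0, 0, 5], [4, -15, 0, 0, 0, 0, 5]]]}}

```text
clock: 10.3
eef_pos: [0.5527, 0.279, 0.1971]
tool_rot: [-0.065, 0.998, -0.004, -0.009]
ft_force: [0.7, -0.1, -1.0]
grip_width: 0.0275
```

{"name": "jog_arm", "arguments": {"deltas": [[[5, -22, 0, 0, 0, 0, 5], [6, -25, 0, 0, 0, 0, 5], [6, -25, 0, 0, 0, 0, 5], [6, -25, 0, 0, 0, 0, 5], [6, -25, 0, 0, 0, 0, 5]]]}}

```text
clock: 10.8
eef_pos: [0.5331, 0.146, 0.1884]
tool_rot: [-0.066, 0.998, -0.007, -0.017]
ft_force: [0.5, -0.1, -1.0]
grip_width: 0.0272
```

{"name": "jog_arm", "arguments": {"deltas": [[[6, -22, 0, 0, 0, 0, 5], [6, -20, 0, 0, 0, 0, 5], [4, -15, 0, 0, 0, 0, 5], [0, 0, 0, 0, 0, 0, 5], [0, 0, 0, 0, 0, 0, 5]]]}}

```text
clock: 11.3
eef_pos: [0.5154, 0.0767, 0.1798]
tool_rot: [-0.062, 0.998, -0.009, -0.026]
ft_force: [-0.6, 0.3, -0.9]
grip_width: 0.0271
```

```bash
python3 - <<'E'
from plan import *
o=get_obs();w=camera('wrist');save(cv2.resize(w,(640,480),interpolation=2),'h.png')
print(o['eef_pos'],o['grip_width'],go((.537,.069,.20),187.5))
E
```

```text
[0.51535045 0.07668648 0.17977374] 0.027050808542690388 (array([-19.5, -10.7, -21.2]), array([-0.84, -3.09, -0.41]))
```

View pics/h.png

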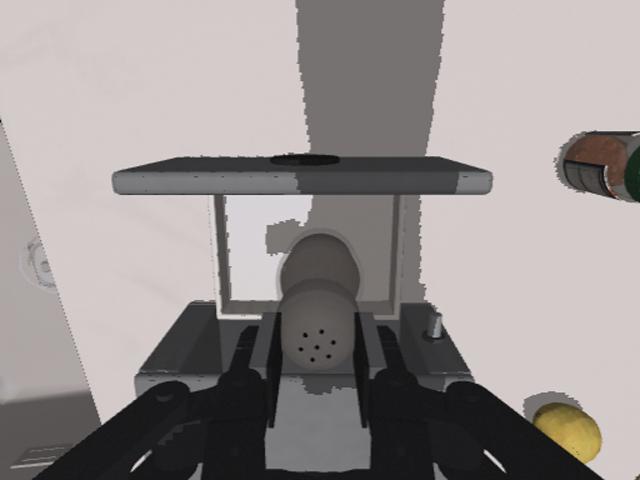

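```bash
python3 - <<'E'
from plan import *
o=get_obs();k=1.25;g=lambda u,v,z:atz('wrist',u/k,v/k,z,o).round(4)
il,ir=g(114,192,.118),g(492,192,.118);ol,orr=g(120,170,.118),g(486,168,.118);d=il-ir
yaw=np.arctan2(-d[0],d[1]);print('inner',il,ir,np.linalg.norm(d),np.degrees(yaw),'outer',ol,orr)
ex=np.array([np.cos(yaw),np.sin(yaw),0]);m=(il+ir)/2;print('tray by inner',m+.055*ex,'by outer',(ol+orr)/2+.069*ex)
print('cab front top',g(136,377,.124),g(474,377,.124),'backwall top',g(222,303,.043),g(395,303,.043))
E
```

```text
inner [ 0.4929 -0.0448  0.118 ] [0.4654 0.1705 0.118 ] 0.2170491649373478 -172.7210951339421 outer [ 0.4798 -0.0412  0.118 ] [0.4526 0.164  0.118 ]
tray by inner [0.42459324 0.05588153 0.118     ] by outer [0.39775606 0.05265774 0.118     ]
cab front top [ 0.61   -0.0288  0.124 ] [0.5811 0.1847 0.124 ] backwall top [0.5896 0.0065 0.043 ] [0.5712 0.1456 0.043 ]
```

{"name": "jog_arm", "arguments": {"deltas": [[[0, 0, -5, -0.8, -3, -0.4, 5], [-10, -4, 0, 0, 0, 0, 5], [-9, -3, 0, 0, 0, 0, 5], [0, 0, 0, 0, 0, 0, 5]]]}}

```text
clock: 11.75
eef_pos: [0.5359, 0.0746, 0.1822]
tool_rot: [-0.067, 0.998, -0.0, -0.002]
ft_force: [-0.7, -0.6, -1.3]
grip_width: 0.0271
```

```bash
python3 - <<'E'
from plan import *
print(get_obs()['eef_pos'],go((.534,.070,.061),187.5))
E
```

```text
[0.53594262 0.07457623 0.18218294] (array([  2. ,  -4.3, 121.2]), array([ 0.01, -0.25,  0.21]))
```

{"name": "jog_arm", "arguments": {"deltas": [[[2, -4, 20, 0, 0, 0, 5], [0, 0, 25, 0, 0, 0, 5], [0, 0, 25, 0, 0, 0, 5], [0, 0, 20, 0, 0, 0, 5], [0, 0, 0, 0, 0, 0, 5]]]}}

```text
clock: 12.25
eef_pos: [0.5389, 0.0726, 0.0889]
tool_rot: [-0.068, 0.998, 0.0, -0.001]
ft_force: [0.2, 0.2, -0.9]
grip_width: 0.0275
```

```bash
python3 - <<'E'
from plan import *
print(get_obs()['eef_pos'],go((.534,.070,.060),187.5))
E
```

```text
[0.538894   0.07258535 0.08893476] (array([ 5.1, -1.9, 28.9]), array([ 0.02, -0.16,  0.35]))
```

{"name": "jog_arm", "arguments": {"deltas": [[[5, -2, 5, 0, 0, 0, 5], [1, 0, 12, 0, 0, 0, 5], [0, 0, 8, 0, 0, 0, 5], [0, 0, 2, 0, 0, 0, 5], [0, 0, 0, 0, 0, 0, 5]]]}}

```text
clock: 12.75
eef_pos: [0.5354, 0.0704, 0.0622]
tool_rot: [-0.069, 0.998, 0.0, 0.0]
ft_force: [0.7, -0.7, -0.3]
grip_width: 0.0271
```

{"name": "jog_arm", "arguments": {"deltas": [[[0, 0, 3, 0, 0, 0, 5], [0, 0, 1, 0, 0, 0, 5], [0, 0, 0, 0, 0, 0, 5]]]}}

```text
clock: 13.05
eef_pos: [0.5365, 0.0705, 0.0591]
tool_rot: [-0.069, 0.998, 0.0, 0.002]
ft_force: [0.1, -0.3, -0.2]
grip_width: 0.0271
```

{"name": "jog_arm", "arguments": {"deltas": [[[0, 0, 2, 0, 0, 0, 5], [0, 0, 0, 0, 0, 0, 5]]]}}

```text
clock: 13.25
eef_pos: [0.538, 0.0706, 0.0588]
tool_rot: [-0.069, 0.998, 0.0, 0.003]
ft_force: [-0.1, 0.8, -1.1]
grip_width: 0.0272
```

{"name": "jog_arm", "arguments": {"deltas": [[[0, 0, 0, 0, 0, 0, 32], [0, 0, 0, 0, 0, 0, 45], [0, 0, 0, 0, 0, 0, 60], [0, 0, 0, 0, 0, 0, 60], [0, 0, 0, 0, 0, 0, 60]]]}}

```text
clock: 13.75
eef_pos: [0.5383, 0.0707, 0.0591]
tool_rot: [-0.069, 0.998, 0.0, 0.004]
ft_force: [-1.2, -0.0, -0.1]
grip_width: 0.0599
```

{"name": "jog_arm", "arguments": {"deltas": [[[0, 0, 0, 0, 0, 0, 60], [0, 0, -10, 0, 0, 0, 60], [0, 0, -25, 0, 0, 0, 60], [0, 0, -35, 0, 0, 0, 60], [0, 0, -35, 0, 0, 0, 60]]]}}

```text
clock: 14.25
eef_pos: [0.5327, 0.07, 0.1627]
tool_rot: [-0.069, 0.998, -0.0, -0.003]
ft_force: [0.4, 0.6, 0.1]
grip_width: 0.0602
```

{"name": "jog_arm", "arguments": {"deltas": [[[0, 0, -30, 0, 0, 0, 60], [0, 0, 0, 0, 0, 0, 60]]]}}

```text
clock: 14.45
eef_pos: [0.536, 0.0704, 0.201]
tool_rot: [-0.069, 0.998, 0.0, 0.002]
ft_force: [0.5, 0.4, -0.0]
grip_width: 0.06
```

```bash
python3 - <<'E'
from plan import *
o=get_obs();w=camera('wrist');b=camera('side')
save(np.hstack([cv2.resize(w[:,:],(512,384)),cv2.resize(b[150:240,205:270],(288,384),interpolation=2)]),'i.png')
print(o['eef_pos'],np.round(proj('wrist',(.5365,.0705,.097),o)),np.round(proj('wrist',(.5365,.0705,.013),o)))
for r in masks_of('salt_shaker','wrist'):
        y,x=np.nonzero(r['pixels']);print(round(r['conf'],2),np.round(r['at']),x.min(),x.max(),y.min(),y.max(),atz('wrist',*r['at'],.058,o))
E
```

```text
[0.53597132 0.07039981 0.2009563 ] [253. 183.] [253. 160.]
0.76 [254. 173.] 233 274 145 199 [0.53791038 0.07170485 0.058     ]
```

View pics/i.png

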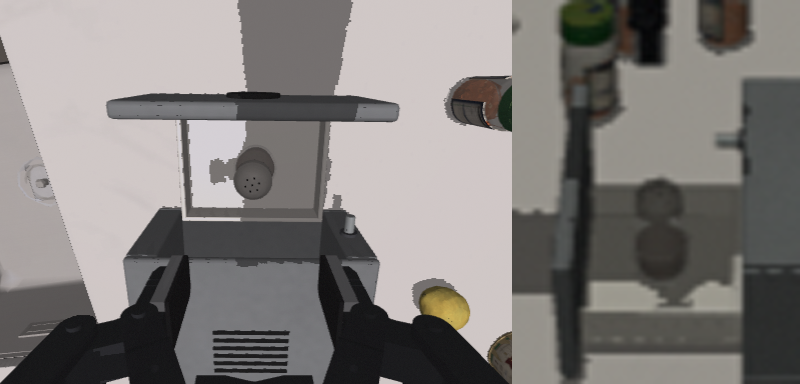

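{"name": "jog_arm", "arguments": {"deltas": [[[30, 0, 0, 0, 0, 0, 0], [35, 0, 0, 0, 0, 0, 0], [35, 0, 0, 0, 0, 0, 0], [30, 0, 0, 0, 0, 0, 0], [25, 0, 0, 0, 0, 0, 0]]]}}

```text
clock: 15.1
eef_pos: [0.3707, 0.0476, 0.1869]
tool_rot: [-0.069, 0.998, -0.001, -0.011]
ft_force: [0.2, -0.1, -0.1]
grip_width: 0.0003
```

{"name": "jog_arm", "arguments": {"deltas": [[[10, 0, 0, 0, -7.5, 0, 0], [10, 0, 0, 0, -7.5, 0, 0], [0, 0, 0, 0, -7.5, 0, 0], [0, 0, 0, 0, -7.5, 0, 0], [0, 0, 0, 0, -7.5, 0, 0]]]}}

```text
clock: 15.6
eef_pos: [0.3456, 0.0442, 0.1772]
tool_rot: [-0.065, 0.947, 0.022, 0.312]
ft_force: [0.1, 0.3, -0.4]
grip_width: -0.0002
```

```bash
cat >> plan.py <<'E'
def gop(target,yaw,tilt):
    "as go, tool tilted forward by tilt deg (tool x backward)"
    o=get_obs(); M=R.from_quat(o['tool_rot'])
    G=R.from_euler('z',yaw+180,degrees=True)*R.from_quat([1,0,0,0])*R.from_euler('y',-tilt,degrees=True)
    print(o['clock'],o['eef_pos'].round(4),o['joint_pos'].round(2),'z',M.as_matrix()[:,2].round(3),o['ft_force'].round(1))
    print((M.inv().apply(np.array(target)-o['eef_pos'])*1000).round(1),np.degrees((M.inv()*G).as_rotvec()).round(2))
E
python3 -c "
from plan import *
gop((.40,.052,.10),7.5,45)"
```

```text
15.6 [0.3456 0.0442 0.1772] [ 0.11 -0.62 -0.93  0.62  0.02 -0.02] z [ 0.589  0.082 -0.804] [ 0.1  0.3 -0.4]
[ 1.7  0.1 94.8] [ 0.29 -8.52  0.29]
```

{"name": "jog_arm", "arguments": {"deltas": [[[0, 0, 20, 0, 0, 0, 0], [0, 0, 20, 0, -2, 0, 0], [0, 0, 20, 0, -2, 0, 0], [0, 0, 20, 0, -2, 0, 0], [0, 0, 0, 0, 0, 0, 0]]]}}

```text
clock: 16.1
eef_pos: [0.4006, 0.0515, 0.1349]
tool_rot: [-0.064, 0.929, 0.025, 0.363]
ft_force: [-0.0, -0.5, -0.1]
grip_width: -0.0
```

```bash
python3 -c "
from plan import *
gop((.435,.0575,.062),7.5,45)"
```

```text
16.1 [0.4006 0.0515 0.1349] [ 0.11 -0.44 -1.09  0.18  0.02 -0.02] z [ 0.671  0.093 -0.736] [-0.  -0.5 -0.1]
[23.7  1.1 77.3] [ 0.3  -2.38  0.28]
```

{"name": "jog_arm", "arguments": {"deltas": [[[0, 0, 0, 0, 6, 0, 0], [5, 0, 5, 0, 6, 0, 0], [5, 0, 10, 0, 0, 0, 0], [0, 0, 0, 0, 0, 0, 0]]]}}

```text
clock: 16.5
eef_pos: [0.3855, 0.0497, 0.1037]
tool_rot: [-0.067, 0.967, 0.017, 0.246]
ft_force: [0.1, 0.9, -1.0]
grip_width: -0.0003
```

```bash
python3 -c "
from plan import *
gop((.430,.0565,.062),7.5,30)"
```

```text
16.5 [0.3855 0.0497 0.1037] [ 0.12 -0.29 -0.92  0.44  0.01 -0.02] z [ 0.473  0.066 -0.878] [ 0.1  0.9 -1. ]
[-19.7   0.6  58.1] [ 0.24 -1.45  0.32]
```

{"name": "jog_arm", "arguments": {"deltas": [[[-5, 0, 18, 0, 0, 0, 0], [-5, 0, 18, 0, 0, 0, 0], [-5, 0, 15, 0, 0, 0, 0], [-3, 0, 0, 0, 0, 0, 0], [0, 0, 0, 0, 0, 0, 0]]]}}

```text
clock: 17.0
eef_pos: [0.4186, 0.0544, 0.0631]
tool_rot: [-0.067, 0.968, 0.017, 0.241]
ft_force: [-0.1, -0.5, 0.3]
grip_width: -0.0002
```

```bash
python3 -c "
from plan import *
gop((.455,.060,.064),7.5,30)"
```

```text
17.0 [0.4186 0.0544 0.0631] [ 0.12 -0.11 -0.93  0.26  0.01 -0.01] z [ 0.464  0.065 -0.883] [-0.1 -0.5  0.3]
[-33.    0.6  16.5] [ 0.24 -2.05  0.32]
```

{"name": "jog_arm", "arguments": {"deltas": [[[-9, 0, 4.7, 0, 0, 0, 0], [-9, 0, 4.7, 0, 0, 0, 0], [-5, 0, 2.7, 0, 0, 0, 0], [-4, 0, 2, 0, 0, 0, 0], [-4, 0, 2, 0, 0, 0, 0]]]}}

```text
clock: 17.5
eef_pos: [0.4553, 0.0595, 0.0656]
tool_rot: [-0.067, 0.968, 0.017, 0.242]
ft_force: [0.3, -0.5, -0.2]
grip_width: 0.0
```

{"name": "jog_arm", "arguments": {"deltas": [[[-4, 0, 2, 0, 0, 0, 0], [-4, 0, 2, 0, 0, 0, 0], [-4, 0, 2, 0, 0, 0, 0], [-5, 0, 2.7, 0, 0, 0, 0], [-5, 0, 2.7, 0, 0, 0, 0]]]}}

```text
clock: 18.0
eef_pos: [0.4813, 0.063, 0.0656]
tool_rot: [-0.067, 0.968, 0.017, 0.242]
ft_force: [-1.0, -0.9, 2.1]
grip_width: 0.0002
```

```bash
python3 -c "
from plan import *
gop((.578,.0755,.064),7.5,30)"
```

```text
18.0 [0.4813 0.063  0.0656] [ 0.13  0.02 -0.81  0.26  0.01 -0.01] z [ 0.466  0.065 -0.883] [-1.  -0.9  2.1]
[-85.3  -0.9  47.2] [ 0.23 -1.95  0.32]
```

{"name": "jog_arm", "arguments": {"deltas": [[[-5, 0, 2.7, 0, 0, 0, 0], [-5, 0, 2.7, 0, 0, 0, 0], [-5, 0, 2.7, 0, 0, 0, 0], [-5, 0, 2.7, 0, 0, 0, 0], [-5, 0, 2.7, 0, 0, 0, 0]]]}}

```text
clock: 18.5
eef_pos: [0.5116, 0.067, 0.065]
tool_rot: [-0.067, 0.968, 0.017, 0.241]
ft_force: [-0.8, -1.0, 0.5]
grip_width: -0.0
```

```bash
python3 - <<'E'
from plan import *
a=camera('scene');b=camera('side');gop((.578,.0755,.064),7.5,30)
save(np.hstack([cv2.resize(a[100:260,180:340],(440,440),interpolation=2),cv2.resize(b[150:250,195:275],(352,440),interpolation=2)]),'j.png')
E
```

```text
18.6 [0.5125 0.0672 0.0655] [ 0.13  0.08 -0.74  0.26  0.01 -0.01] z [ 0.466  0.065 -0.882] [1.1 0.2 0. ]
[-57.5  -0.8  32.4] [ 0.22 -1.92  0.31]
```

View pics/j.png

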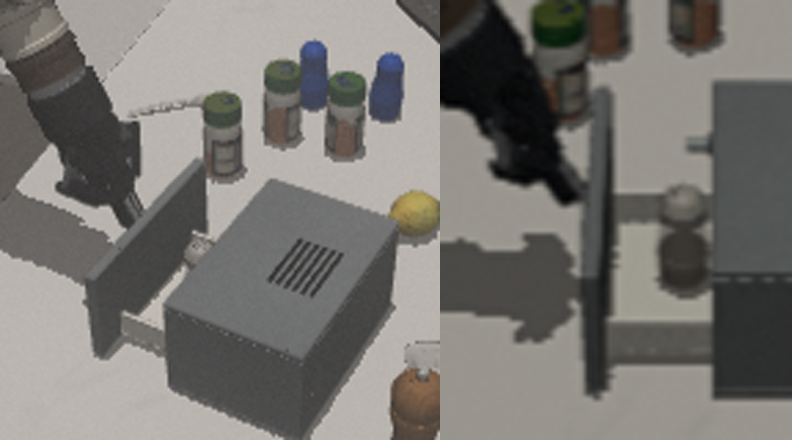

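{"name": "jog_arm", "arguments": {"deltas": [[[-4, 0, 2.2, 0, 0, 0, 0], [-5, 0, 2.7, 0, 0, 0, 0], [-5, 0, 2.7, 0, 0, 0, 0], [-5, 0, 2.7, 0, 0, 0, 0], [-5, 0, 2.7, 0, 0, 0, 0]]]}}

```text
clock: 19.1
eef_pos: [0.5401, 0.0709, 0.0646]
tool_rot: [-0.066, 0.968, 0.017, 0.241]
ft_force: [-0.7, -1.8, 0.6]
grip_width: 0.0001
```

{"name": "jog_arm", "arguments": {"deltas": [[[-4, 0, 2.2, 0, 0, 0, 0], [-4, 0, 2.2, 0, 0, 0, 0], [-4, 0, 2.2, 0, 0, 0, 0], [-3, 0, 1.6, 0, 0, 0, 0]]]}}

```text
clock: 19.5
eef_pos: [0.5592, 0.0734, 0.0644]
tool_rot: [-0.066, 0.968, 0.017, 0.241]
ft_force: [-1.4, 0.0, 0.9]
grip_width: -0.0002
```

```bash
python3 -c "
from plan import *
gop((.578,.0755,.064),7.5,30)"
```

```text
19.5 [0.5592 0.0734 0.0644] [ 0.13  0.17 -0.64  0.28  0.   -0.01] z [ 0.465  0.064 -0.883] [-1.4  0.   0.9]
[-16.5  -0.5   9.2] [ 0.18 -2.03  0.3 ]
```

{"name": "jog_arm", "arguments": {"deltas": [[[-3, 0, 1.6, 0, 0, 0, 0], [-3, 0, 1.6, 0, 0, 0, 0]]]}}

```text
clock: 19.7
eef_pos: [0.5664, 0.0744, 0.0642]
tool_rot: [-0.066, 0.968, 0.017, 0.241]
ft_force: [0.1, -0.7, 0.4]
grip_width: -0.0
```

{"name": "jog_arm", "arguments": {"deltas": [[[-3, 0, 1.6, 0, 0, 0, 0], [-3, 0, 1.6, 0, 0, 0, 0]]]}}

```text
clock: 19.9
eef_pos: [0.5724, 0.0752, 0.0636]
tool_rot: [-0.066, 0.968, 0.017, 0.24]
ft_force: [-7.1, -1.7, 5.5]
grip_width: 0.0
```

{"name": "jog_arm", "arguments": {"deltas": [[[-3, 0, 1.6, 0, 0, 0, 0]]]}}

```text
clock: 20.0
eef_pos: [0.5746, 0.0755, 0.0631]
tool_rot: [-0.066, 0.969, 0.016, 0.239]
ft_force: [-7.6, -1.7, 6.0]
grip_width: -0.0001
```

{"name": "jog_arm", "arguments": {"deltas": [[[-3.3, 0, 1.3, 0, 0, 0, 0], [-3.3, 0, 1.3, 0, 0, 0, 0]]]}}

```text
clock: 20.2
eef_pos: [0.5786, 0.076, 0.0625]
tool_rot: [-0.066, 0.969, 0.016, 0.236]
ft_force: [-8.1, -2.0, 6.9]
grip_width: 0.0002
```

{"name": "jog_arm", "arguments": {"deltas": [[[-3.3, 0, 1.3, 0, 0, 0, 0], [-3.3, 0, 1.3, 0, 0, 0, 0]]]}}

```text
clock: 20.4
eef_pos: [0.5819, 0.0765, 0.0616]
tool_rot: [-0.066, 0.97, 0.016, 0.233]
ft_force: [-9.1, -1.7, 6.7]
grip_width: 0.0001
```

{"name": "jog_arm", "arguments": {"deltas": [[[-3, 0, 1.3, 0, 0, 0, 0]]]}}

```text
clock: 20.5
eef_pos: [0.5832, 0.0767, 0.061]
tool_rot: [-0.066, 0.971, 0.016, 0.231]
ft_force: [-9.1, -1.5, 7.3]
grip_width: 0.0002
```

{"name": "jog_arm", "arguments": {"deltas": [[[-4.3, 0, 1, 0, -0.5, 0, 0], [-4.3, 0, 1, 0, -0.5, 0, 0]]]}}

```text
clock: 20.7
eef_pos: [0.5871, 0.0772, 0.061]
tool_rot: [-0.066, 0.97, 0.016, 0.235]
ft_force: [-10.1, -2.0, 7.7]
grip_width: -0.0006
```

{"name": "jog_arm", "arguments": {"deltas": [[[-4.3, 0, 1, 0, -0.5, 0, 0]]]}}

```text
clock: 20.8
eef_pos: [0.5889, 0.0775, 0.0611]
tool_rot: [-0.066, 0.969, 0.016, 0.237]
ft_force: [-10.4, -1.7, 8.8]
grip_width: 0.0003
```

{"name": "jog_arm", "arguments": {"deltas": [[[-4.3, 0, 1, 0, -0.5, 0, 0]]]}}

```text
clock: 20.9
eef_pos: [0.5896, 0.0775, 0.0605]
tool_rot: [-0.066, 0.969, 0.016, 0.239]
ft_force: [-17.7, -3.4, 12.2]
grip_width: -0.0
```

{"name": "jog_arm", "arguments": {"deltas": [[[-4.3, 0, 1, 0, -0.3, 0, 0]]]}}

```text
clock: 21.0
eef_pos: [0.5895, 0.0775, 0.0598]
tool_rot: [-0.066, 0.969, 0.016, 0.238]
ft_force: [-18.3, -1.9, 12.3]
grip_width: 0.0001
```

{"name": "jog_arm", "arguments": {"deltas": [[[-4, 0, 1, 0, -0.2, 0, 0], [-4, 0, 1, 0, -0.2, 0, 0]]]}}

```text
clock: 21.2
eef_pos: [0.5892, 0.0776, 0.058]
tool_rot: [-0.066, 0.97, 0.016, 0.234]
ft_force: [-14.8, -3.0, 10.4]
grip_width: 0.0
```

{"name": "jog_arm", "arguments": {"deltas": [[[-4, 0, 1, 0, -0.2, 0, 0], [-4, 0, 1, 0, -0.2, 0, 0]]]}}

```text
clock: 21.4
eef_pos: [0.5889, 0.0776, 0.0564]
tool_rot: [-0.066, 0.971, 0.016, 0.231]
ft_force: [-15.1, -3.1, 11.4]
grip_width: -0.0
```

{"name": "jog_arm", "arguments": {"deltas": [[[-5.5, 0, 0.3, 0, -0.8, 0, 0], [-5.5, 0, 0.3, 0, -0.8, 0, 0]]]}}

```text
clock: 21.6
eef_pos: [0.5894, 0.0777, 0.0564]
tool_rot: [-0.066, 0.969, 0.016, 0.236]
ft_force: [-16.3, -3.3, 12.2]
grip_width: 0.0
```

```bash
python3 - <<'E'
from plan import *
for i in range(14):
    o=get_obs()
    if i%3==0: print(round(o['clock'],2),o['eef_pos'].round(4),o['ft_force'].round(1))
    a=camera('scene' if i%2 else 'side')
    if i%2: s=a
    else: b=a
o=get_obs();print(o['clock'],o['eef_pos'].round(4),o['ft_force'].round(1))
save(np.hstack([cv2.resize(s[100:260,180:340],(440,440),interpolation=2),cv2.resize(b[150:250,195:275],(352,440),interpolation=2)]),'k.png')
E
```

```text
21.6 [0.5894 0.0777 0.0564] [-16.3  -3.3  12.2]
21.75 [0.5893 0.0776 0.0563] [-15.9  -2.5  11.1]
21.9 [0.5893 0.0776 0.0563] [-16.7  -2.6  11.3]
22.05 [0.5893 0.0776 0.0563] [-16.   -2.   11.2]
22.2 [0.5893 0.0777 0.0563] [-16.2  -2.4  11.1]
22.3 [0.5893 0.0776 0.0563] [-15.7  -3.   10.5]
```

View pics/k.png

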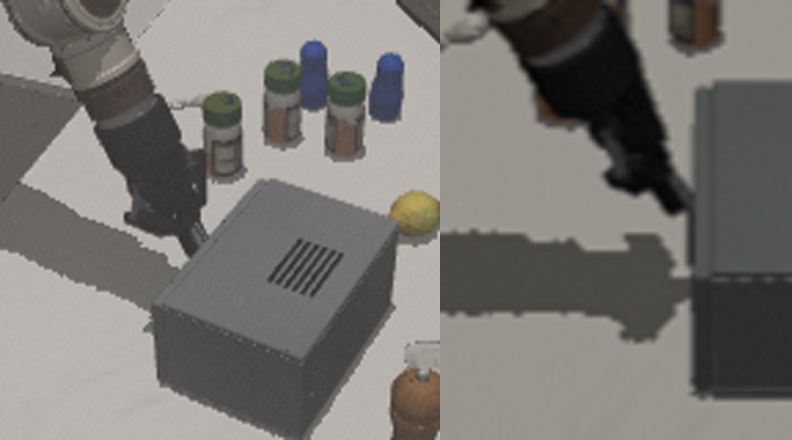

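```bash
python3 -c "
from h import *
print(job_done())"
```

```text
the job is handed in; nothing more can be done
None
```

The salt shaker is in the drawer, and the arm is holding the drawer shut at its stop. I handed the job in at about 22.3 s on the clock; the system gave no verdict.

**Placing:** I gripped the shaker at its waist, which measured 27 mm, so it is narrower there than the stated 44 mm body. I stood it within about 5 mm of the tray's centre and let go. The wrist camera then showed it upright and free of the fingers.

**Pushing:** I pushed the pad with the closed fingertips, tilted forward about 28°. The spring met them at 7 N and rose to about 10 N. The force then jumped to 18 N with no further travel, which marks the stop.

**Last checks:** With the arm held still for 0.7 s:
- The horizontal push stayed at 16 N, with about 11 N vertical, well under the 50 N limit.
- The fingertip moved no more than 0.1 mm.
- The pictures showed the drawer front flush with the cabinet. The jars and lemon in view had not visibly moved; the mug was not in these crops.

**Not verified or off plan:**
- The shaker could not be seen once the drawer was shut. Its last sighting, part-way in, was upright.
- While pressing, the fingertip slid about 5 mm down the pad before I steadied it.
- The last joint reached its range limit once on the way to the shaker, and joint 3 once before the push. The controller held both at the limit, and I changed posture each time.

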